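# Pair the handset over the router

### The job

First take the headset off the router and hang it over the headset rail, so that the bar carries it under the crown of its headband with one ear cup down each side, and let go of it. Then pick up the cordless handset, carry it clear over the router's antennas and pair it: hold it level about 2 cm above the rectangular outline on the router's top, squarely over it and lined up with it lengthwise. Finish while still holding it there; never touch the router or its antennas with the handset or the robot, and leave the mug, plant pot and tape dispenser where they stand.

Things in the scene. Friction and masses are not known exactly. Their poses are not given: they have to be found in the camera images.
- router: Black Wi-Fi router fixed to the desk, 230 (x) x 150 (y) x 34 mm high, flat top; origin at the centre of its underside. Three antennas 140 mm long stand along its -y edge at x = -85, 0, 85 mm, leaning outwards: y = -79 mm at the foot, -115 mm at the tip, tips 162 mm above the desk.
- pad (a point): Centre of the pairing outline on the router's top: a thin flush metal-coloured rectangle 130 x 44 mm, long side along its x. Axes are those of the router (x along the router's length, z up). It lies 34 mm above the desk and 20 mm to +y of the router's centre. The headset at first stands over it, one cup at each end.
- headset: White rigid headset with grey cup shells, 0.18 kg, at first upright on its ear cups on the router's top. Arch in its x-z plane, 150 mm high, open below the crown; cups 22 x 56 x 62 mm high at x = -70 and +70 mm. Origin midway between the cups at their underside. When hung, its origin is about 31 mm above the desk.
- crown (a point): Middle of the top of the headset's crown, 150 mm above its origin. The crown is a straight level block 70 (x) x 26 (y) x 18 mm thick: grip it across the 26 mm with the fingertips above its underside, so that they clear the bar.
- rail: Steel headset rail fixed to the desk: a round horizontal bar, 16 mm thick and 190 mm long along its y, its top 163 mm above the desk, on two posts 12 mm thick at y = -85 and +85 mm with flat feet 110 (x) x 30 x 8 mm. Origin on the desk under the bar's middle. The headset hangs with its arch across the bar (headset x along the rail's x).
- bar_top (a point): Middle of the top of the bar, 163 mm above the desk; axes as the rail's.
- handset: Black cordless handset lying face up on the desk, a block 130 (x) x 44 (y) x 24 mm (z) with grey keys and screen on top, about 0.14 kg; origin at the centre of its underside, z up. It lies beside the router on the antennas' side, in either of two places. Either end may point either way when it is held over the outline.
- mug: White mug with a handle, 76 mm wide, 85 mm high, on the same side as the handset; leave it. Origin at the centre of its underside.
- planter: White plant pot, 72 mm wide, about 100 mm high with its plant, beyond the router; leave it. Origin at the centre of its underside.
- tape: Black tape dispenser, 55 x 130 x 66 mm high, beyond the router; leave it. Origin at the centre of its underside.
Not all that is in view belongs to the job. Of the things that look like the headset, the smaller one is meant.

How it is judged:
By the outcome, as a careful person would: the job done as asked, in the order asked, and still so for the second after the job is handed in, while the arm keeps its last pose, push and grip.
It also fails if it takes over 72 s, if anything falls off the work surface, if the arm or the gripper's body presses on something with over 40 N, if the wrist force passes 120 N, or if a joint passes its speed limit or range.

### The arm

A 6-joint arm with a two-finger parallel gripper is mounted at the origin on the work surface. World frame = base frame: x ahead of the robot, y to its left, z up, the work surface at z = 0. Lengths are in m, angles in rad, forces in N, time in s.
With the tool pointing down it reaches from about 0.325 to 1 m from the base axis. Payload 5.1 kg.
Tool frame: the origin (TCP) lies on the centre line of the jaws, within the pads' length; the fingertips stand 17 mm ahead of it and the grasp point (between the pads) lies 2 mm behind it; z points along the fingers, y is the line along which they close (so a half turn about z gives the same grasp; the last joint's range is limited). The gripper opens to 85 mm and grips with 20 to 120 N. Pads are 22 mm wide; open, the fingers measure 114 mm over their backs; the gripper's body (76 mm by 85 mm) begins 54 mm behind the grasp point. The pads swing forward as they close: fully open they stand 13 mm farther back than shut.
Start: joints at [1.032, 0.124, 1.65, -0, 1.367, -0.083], TCP at [0.286, 0.584, 0.248] pointing down, gripper open.
Joint ranges: [-2.61, 2.61], [-1.02, 2.33], [0.03, 2.71], [-1.35, 4.49], [0.32, 2.68], [-2.91, 2.91]. Speed limits (rad/s): [2.57, 2.57, 3.14, 3.14, 3.14, 3.14].

### API

Orientations are given as [roll, pitch, yaw] about the fixed x, y, z axes, in that order (R = Rz(yaw) Ry(pitch) Rx(roll)).
In Python, from rig import observe, eyes, robot gives the robot as it stands.
- The arm moves only by the tool apply_moves, never from a script. Its argument "series" is a list of rows, each an object with "delta_pos": the shift along the world's x, y, z in m, a list of three; "spin": the turn about the world's z in rad; "fingers": the opening, from -1 (shut) to 1 (fully open). In form: [{"delta_pos": [tx, ty, tz], "spin": spin, "fingers": fingers}, ...]. A call has 1 to 12 rows; each row is the pose to reach, as a shift and turn from the pose commanded when the call began; what a row does not reach only later rows make up. A row lasts 1/12 s, in which the tool goes at most 41.7 mm and 7.16 degrees, less where a joint would pass 70% of its speed; a pose out of reach is approached as far as the arm can. A call with a gripper value outside its range is refused whole. The fingers move at their own pace and stop on an object; "newtons" is the grip in N (left out, the last holds). Time passes only in rows, so rows that repeat a pose let the fingers close. It gives the time, the measured TCP pose, the force, the opening and the grip force at its end, in the units of the state.
- observe(): the state, without advancing time (a new reading comes with each control period).
- eyes.camera(name): name is "scene" or "top" or "wrist"; returns a dict with "pixels" (400x640x3 uint8, red, green, blue), "intrinsics" (3x3 intrinsics, pixels), "extrinsics" (4x4, takes a point from camera to world coordinates). Camera axes: x right, y down, z forward; pixel columns grow to the right and rows downward; lengths in m; the calibration is good to about 2 mm. The wrist camera is an equidistant fisheye: a pixel r from the principal point sees the ray r / f radians off the axis. A picture is of the moment at which its call begins. There is no depth.
- robot.finish_job(): hands the job in; it is judged then, once.
The state is a dict: "time_s": time; "joints": joint angles; "dq": joint speeds; "joint_efforts": joint torques, N m; "ee_pos": TCP position; "ee_rot": TCP orientation; "force": force on the tool from outside, world axes, zero at the start; "wrist_torque": the same for the moment, N m; "gripper_width": finger opening in m; "grasp_force": force on a finger pad.
Only numpy, scipy, OpenCV 4.12 (cv2) and the standard library are available. Lean on these libraries where they do the work, as an engineer would, in place of code of your own. Each camera call takes 0.05 s, during which the arm holds its last target. There are 200 camera calls.

## Working session

There is one attempt and no reset: what is moved stays moved. The work goes in short steps, Python scripts to look and compute and a tool call to move; the robot and the scene stay as the last step left them, time stands still between calls to the robot, and variables do not carry over. Pictures are saved under pics/ and viewed, at most 13 in all, crops included, and the job is handed in when it is done.

Besides the shell and the picture viewer there is one more tool, called as name(argument=value, ...), one argument or row to a line, values as JSON. apply_moves: Moves the arm, as the interface text tells. Its arguments: {"type":"object","properties":{"series":{"type":"array"},"newtons":{"type":"number"}},"required":["series"]}

```bash
mkdir -p pics; ls; python3 - <<'E'
from rig import observe, eyes, robot
import cv2, numpy as np
np.set_printoptions(precision=4,suppress=True)
s=observe(); print(s['ee_pos'],s['ee_rot'],s['gripper_width'],s['time_s'])
for n in ['scene','top']:
    c=eyes.camera(n); cv2.imwrite(f'pics/{n}0.png',c['pixels'][:,:,::-1]); print(n,c['intrinsics'],c['extrinsics'])
    np.savez(f'{n}0.npz',**c)
E
```

```text
pics
[0.2858 0.5831 0.247 ] [-3.1395 -0.0001  2.6858] 0.08586200890585231 0.0
scene [[470.1317   0.     332.0168]
 [  0.     470.1317 194.5277]
 [  0.       0.       1.    ]] [[-0.1759  0.6785 -0.7132  1.2887]
 [ 0.9842  0.1373 -0.1121  0.1269]
 [ 0.0219 -0.7216 -0.692   0.9285]
 [ 0.      0.      0.      1.    ]]
top [[483.0105   0.     320.1811]
 [  0.     483.0105 200.7989]
 [  0.       0.       1.    ]] [[-0.0217 -0.9975  0.0675  0.4047]
 [-0.9998  0.0219  0.0024  0.0203]
 [-0.0039 -0.0674 -0.9977  1.4857]
 [ 0.      0.      0.      1.    ]]
```

View pics/scene0.png

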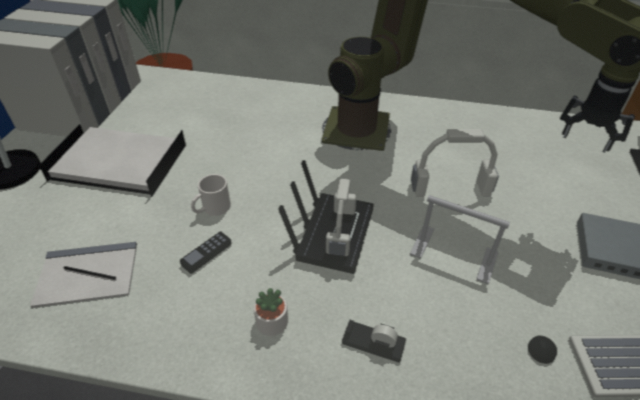

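View pics/top0.png

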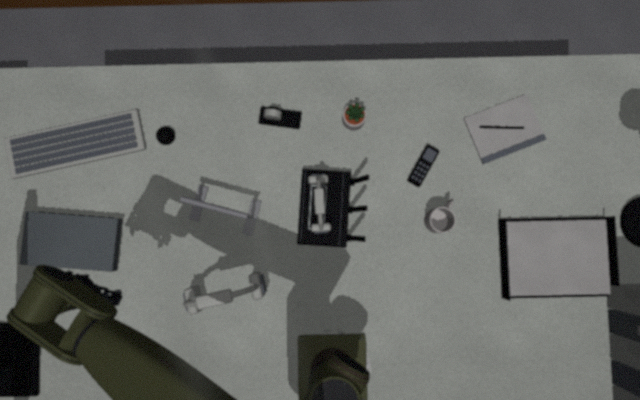

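The scene view shows the small headset on the router at about (343,215), the rail at (465,235), the handset at (205,252) and the mug at (212,195). The larger headset decoy is at (455,165). In the top view the router is at (325,207), the rail at (222,200) and the handset at (423,165). I'll zoom in for edges.

```bash
python3 - <<'E'
import cv2, numpy as np
t=cv2.imread('pics/top0.png'); s=cv2.imread('pics/scene0.png')
a=cv2.resize(t[130:260,180:380],None,fx=4,fy=4,interpolation=cv2.INTER_CUBIC)
a=cv2.convertScaleAbs(a,alpha=1.5,beta=20)
cv2.imwrite('pics/topc.png',a)
b=cv2.resize(s[150:290,270:530],None,fx=3,fy=3,interpolation=cv2.INTER_CUBIC)
cv2.imwrite('pics/scenec.png',cv2.convertScaleAbs(b,alpha=1.4,beta=20))
E
```

```text
(no output)
```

View pics/topc.png

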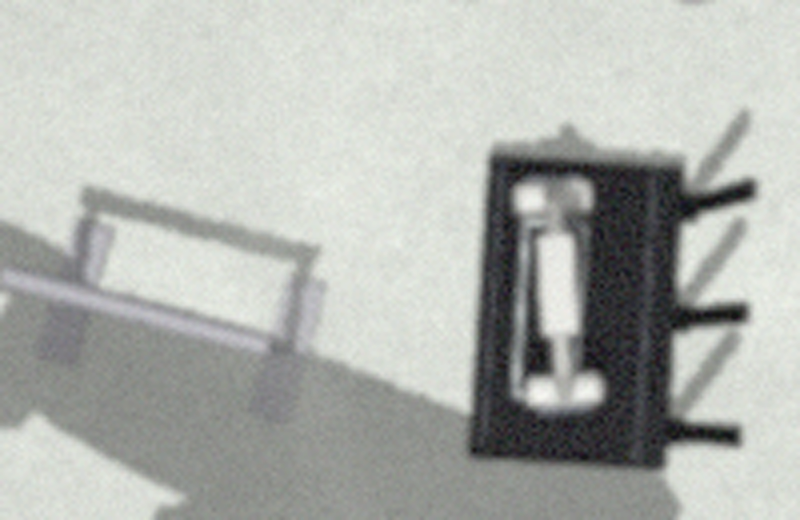

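View pics/scenec.png

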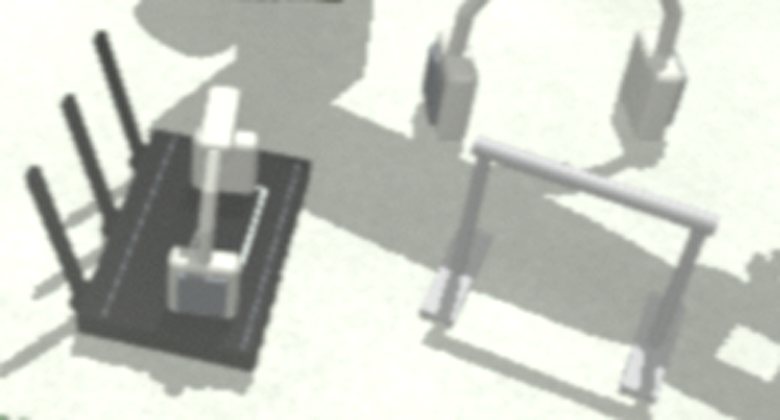

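The crops show the router's top corners in the top view at about (492,157), (683,165), (663,467) and (472,455). The crown's white block is centred near (559,284), and the bar runs from (5,278) to (290,347). I'll refine these with masks.

```bash
cat > h.py <<'E'
import numpy as np, cv2
np.set_printoptions(precision=4,suppress=True)
def load(n): return dict(np.load(n+'.npz'))
def ray(c,p):
    p=np.atleast_2d(np.array(p,float)); K=c['intrinsics'];E=c['extrinsics']
    d=np.c_[(p[:,0]-K[0,2])/K[0,0],(p[:,1]-K[1,2])/K[1,1],np.ones(len(p))]@E[:3,:3].T
    return E[:3,3],d
def onz(c,p,z):
    o,d=ray(c,p); return o+d*((z-o[2])/d[:,2])[:,None]
def proj(c,P):
    P=np.atleast_2d(P);E=c['extrinsics'];q=(P-E[:3,3])@E[:3,:3]; u=q@c['intrinsics'].T; return u[:,:2]/u[:,2:]
def tri(c1,p1,c2,p2):
    A=np.zeros((3,3));b=np.zeros(3)
    gap=[]
    for c,p in((c1,p1),(c2,p2)):
        o,d=ray(c,p);d=d[0]/np.linalg.norm(d[0]);M=np.eye(3)-np.outer(d,d);A+=M;b+=M@o
    return np.linalg.solve(A,b)
def blob(mask,roi,near=None):
    x0,y0,x1,y1=roi; m=np.zeros(mask.shape,np.uint8); m[y0:y1,x0:x1]=mask[y0:y1,x0:x1]*255
    cs,_=cv2.findContours(m,cv2.RETR_EXTERNAL,cv2.CHAIN_APPROX_NONE)
    c=max(cs,key=cv2.contourArea); return c
E
python3 - <<'E'
from h import *
T=load('top0');S=load('scene0')
g=cv2.cvtColor(T['pixels'],cv2.COLOR_RGB2GRAY).astype(float)
print(g[195:205,314:326].astype(int))
# router
m=(g<60); m[:, :]=m; roi=(295,160,350,250)
mm=np.zeros(g.shape,np.uint8); mm[roi[1]:roi[3],roi[0]:roi[2]]=m[roi[1]:roi[3],roi[0]:roi[2]]*255
mm=cv2.morphologyEx(mm,cv2.MORPH_OPEN,np.ones((5,5)))
c=max(cv2.findContours(mm,cv2.RETR_EXTERNAL,cv2.CHAIN_APPROX_NONE)[0],key=cv2.contourArea)
P=onz(T,c.reshape(-1,2),0.034)[:,:2].astype(np.float32)
r=cv2.minAreaRect(P); print('router',r, cv2.boxPoints(r))
hand=np.array([(492,157),(683,165),(663,467),(472,455)])/4+[180,130]
Q=onz(T,hand,0.034); print(Q,Q.mean(0),np.linalg.norm(Q-np.roll(Q,1,0),axis=1))
# crown
m=g>120; c=blob(m,(312,186,330,216)); r=cv2.minAreaRect(onz(T,c.reshape(-1,2),0.184)[:,:2].astype(np.float32)); print('crown',r)
# handset
g2=g<70; c=blob(g2,(400,135,445,195)); r=cv2.minAreaRect(onz(T,c.reshape(-1,2),0.024)[:,:2].astype(np.float32)); print('handset',r,cv2.boxPoints(r))
# rail by hand
b=np.array([(5,278),(290,347)])/4+[180,130]; print('bar',onz(T,b,0.155))
s=np.array([(482,150),(712,222)])/3+[270,150]; print('bar scene',onz(S,s,0.155))
m=np.zeros(g.shape); print(T['pixels'][200:215,225], T['pixels'][196:208,190])
E
```

```text
[[ 87 123 136 140 141 142 141 140 131 105  70  52]
 [ 87 121 138 138 142 144 140 142 130 102  65  53]
 [ 83 120 139 142 141 139 143 143 131 105  72  54]
 [ 85 117 140 140 142 144 142 141 136 103  74  59]
 [ 84 118 138 141 142 140 141 139 133 106  74  54]
 [ 80 122 135 141 140 140 142 144 130 106  75  61]
 [ 86 119 139 142 142 142 142 141 133 112  80  65]
 [ 81 117 137 139 145 140 140 142 135 109  84  68]
 [ 84 119 138 140 145 143 144 141 133 116  91  67]
 [ 80 115 134 141 139 144 141 142 134 122  94  69]]
router ((0.482638418674469, 0.010352686047554016), (0.1566523164510727, 0.23030348122119904), 85.20154571533203) [[ 0.3613 -0.0581]
 [ 0.5908 -0.0773]
 [ 0.6039  0.0788]
 [ 0.3744  0.098 ]]
[[ 0.5998  0.0737  0.034 ]
 [ 0.5905 -0.0705  0.034 ]
 [ 0.3635 -0.0497  0.034 ]
 [ 0.3755  0.093   0.034 ]] [0.4823 0.0116 0.034 ] [0.2251 0.1446 0.2279 0.1432]
crown ((0.4924737215042114, 0.026866288855671883), (0.06538531184196472, 0.020787393674254417), 2.8137025833129883)
handset ((0.6060194373130798, -0.2904945909976959), (0.04398764669895172, 0.12988580763339996), 58.54103469848633) [[ 0.5391 -0.2754]
 [ 0.6499 -0.3431]
 [ 0.6729 -0.3056]
 [ 0.5621 -0.2378]]
bar [[0.5068 0.4075 0.155 ]
 [0.4548 0.211  0.155 ]]
bar scene [[0.4636 0.2336 0.155 ]
 [0.5076 0.4065 0.155 ]]
[[139 142 137]
 [137 140 136]
 [141 141 135]
 [131 133 129]
 [136 142 136]
 [132 135 129]
 [124 128 124]
 [102 102 101]
 [ 94  93  94]
 [ 97  95 102]
 [112 110 114]
 [110 110 115]
 [107 107 111]
 [ 88  90  90]
 [ 82  85  84]] [[ 73  78  74]
 [ 77  77  77]
 [ 79  81  80]
 [ 89  93  93]
 [104 105 107]
 [111 111 115]
 [104 105 111]
 [ 94  95  97]
 [ 87  88  89]
 [ 79  81  80]
 [ 83  88  83]
 [ 81  83  80]]
```

```bash
python3 - <<'E'
from h import *
T=load('top0');S=load('scene0')
def fit(c,cols,row0,row1,col0,col1,hw,z):
    I=cv2.GaussianBlur(c['pixels'].astype(np.float32),(0,0),1.0); v=I[...,2]-I[...,1]
    pts=[]
    for x in cols:
        y=row0+(row1-row0)*(x-col0)/(col1-col0); ys=np.arange(int(y)-hw,int(y)+hw+1)
        w=np.clip(v[ys,x]+1.5,0,None)
        if w.sum()>1: pts.append((x,(w*ys).sum()/w.sum()))
    pts=np.array(pts); vx,vy,x0,y0=cv2.fitLine(pts.astype(np.float32),cv2.DIST_HUBER,0,.01,.01).ravel()
    print('line',vy/vx,y0+(pts[[0,-1],0]-x0)*vy/vx, 'res',np.abs((pts[:,1]-y0)-(pts[:,0]-x0)*vy/vx).mean())
    q=np.array([(x,y0+(x-x0)*vy/vx) for x in (col0,col1)]); W=onz(c,q,z); d=W[1]-W[0]; print(W,np.degrees(np.arctan2(d[0],d[1]))%180); return W
print('top'); A=fit(T,range(184,245),199.5,216.7,181,252,3,.157)
print('scene');B=fit(S,range(434,505),200,224,431,507,3,.157)
# compare: x at y=.32
for W in(A,B): print(W[0]+(W[1]-W[0])*(.32-W[0,1])/(W[1,1]-W[0,1]))
# ends: violet along line
for c,(x0,y0,x1,y1) in((T,(172,197.3,265,219.8)),(S,(420,196.5,520,228))):
    I=cv2.GaussianBlur(c['pixels'].astype(np.float32),(0,0),.7); n=94
    xs=np.linspace(x0,x1,n,dtype=np.float32);ys=np.linspace(y0,y1,n,dtype=np.float32)
    p=cv2.remap(I,xs[None],ys[None],1)[0]; print(np.c_[xs,ys,p[:,2]-p[:,1],p[:,1]][np.r_[0:20,68:94]].round(1).tolist())
# crown & cups
for q in [(318.85,200),(318.85,196)]: print(onz(T,q,.184))
g=cv2.cvtColor(T['pixels'],cv2.COLOR_RGB2GRAY)
for r in range(184,222,2): print(r,g[r,308:332])
E
```

```text
top
line 0.2661774 [199.4596 215.4303] res 0.11772905199444322
[[0.509  0.4076 0.157 ]
 [0.4525 0.2121 0.157 ]] 16.109158394082982
scene
line 0.3329013 [199.6889 222.992 ] res 0.14684594305838908
[[0.4611 0.234  0.157 ]
 [0.5097 0.405  0.157 ]] 15.871475604744685
[0.4837 0.32   0.157 ]
[0.4856 0.32   0.157 ]
[[172.0, 197.3000030517578, -3.0999999046325684, 88.30000305175781], [173.0, 197.5, -2.5, 86.30000305175781], [174.0, 197.8000030517578, -1.7999999523162842, 84.30000305175781], [175.0, 198.0, -3.5999999046325684, 83.30000305175781], [176.0, 198.3000030517578, -3.5999999046325684, 83.9000015258789], [177.0, 198.5, -2.299999952316284, 83.69999694824219], [178.0, 198.8000030517578, -2.0, 84.19999694824219], [179.0, 199.0, -1.399999976158142, 89.0999984741211], [180.0, 199.1999969482422, 0.5, 96.19999694824219], [181.0, 199.5, 3.299999952316284, 102.0999984741211], [182.0, 199.6999969482422, 3.0999999046325684, 105.5999984741211], [183.0, 200.0, 2.0999999046325684, 107.5999984741211], [184.0, 200.1999969482422, 2.799999952316284, 105.9000015258789], [185.0, 200.39999389648438, 4.199
[... 6675 characters left out ...]
  31  27  63 107 131 143 142 141 142 143 141 130 103  70
  34  14  15  22  22  16]
210 [ 52  82  92  58  24  19  53  98 123 136 143 140 139 143 144 135 105  64
  26  24  15  10  23  16]
212 [ 46  77  80  52  28  24  51  85 123 134 134 138 137 134 129 125  95  60
  33  17  15  19  16  26]
214 [ 56  72  72  56  15  25  23  49  64  87 109 119 120 108  86  68  56  44
  15  10  17  17   8  13]
216 [ 58  76  66  42  10   2   5   9  26  47  90 115 120 104  79  59  57  40
  18   6  17   6  10  17]
218 [ 75  78  64  30  14  18   7   0  27  43  85 115 121 111  82  71  63  41
  11   1  11  10   6  10]
220 [ 73  88  63  30  18   6  20   4  22  44  78 111 118 115  93  70  54  35
   9  12  14   1   8  10]
```

Crown is at about (0.4926, 0.0265) with yaw 2.2°. Bar middle is at about (0.4845, 0.318) with rail yaw −16°. Moving above the crown.

apply_moves(
  series=[
    {"delta_pos": [0.0, -0.02, 0.05], "spin": 0.1, "fingers": 1},
    {"delta_pos": [0.2066, -0.5575, 0.06], "spin": 0.494, "fingers": 1},
    {"delta_pos": [0.2066, -0.5575, 0.06], "spin": 0.494, "fingers": 1},
    {"delta_pos": [0.2066, -0.5575, 0.06], "spin": 0.494, "fingers": 1},
    {"delta_pos": [0.2066, -0.5575, 0.06], "spin": 0.494, "fingers": 1},
    {"delta_pos": [0.2066, -0.5575, 0.06], "spin": 0.494, "fingers": 1},
    {"delta_pos": [0.2066, -0.5575, 0.06], "spin": 0.494, "fingers": 1},
    {"delta_pos": [0.2066, -0.5575, 0.06], "spin": 0.494, "fingers": 1},
    {"delta_pos": [0.2066, -0.5575, 0.06], "spin": 0.494, "fingers": 1},
    {"delta_pos": [0.2066, -0.5575, 0.06], "spin": 0.494, "fingers": 1},
    {"delta_pos": [0.2066, -0.5575, 0.06], "spin": 0.494, "fingers": 1},
    {"delta_pos": [0.2066, -0.5575, 0.06], "spin": 0.494, "fingers": 1},
  ],
)

```text
time_s: 1.1
ee_pos: [0.4488, 0.1395, 0.3036]
ee_rot: [3.142, 0.0, -3.103]
force: [1.3, 0.1, -0.4]
gripper_width: 0.0853
grasp_force: 0.0
```

apply_moves(
  series=[
    {"delta_pos": [0, 0, 0], "spin": 0, "fingers": 1},
    {"delta_pos": [0, 0, 0], "spin": 0, "fingers": 1},
    {"delta_pos": [0, 0, 0], "spin": 0, "fingers": 1},
  ],
)

```text
time_s: 1.35
ee_pos: [0.4486, 0.1415, 0.3034]
ee_rot: [3.141, -0.001, -3.104]
force: [-0.6, 1.0, -0.9]
gripper_width: 0.0855
grasp_force: 0.0
```

apply_moves(
  series=[
    {"delta_pos": [0.044, -0.115, 0.0], "spin": 0, "fingers": 1},
    {"delta_pos": [0.044, -0.115, 0.0], "spin": 0, "fingers": 1},
    {"delta_pos": [0.044, -0.115, 0.0], "spin": 0, "fingers": 1},
    {"delta_pos": [0.044, -0.115, 0.0], "spin": 0, "fingers": 1},
    {"delta_pos": [0.044, -0.115, 0.0], "spin": 0, "fingers": 1},
    {"delta_pos": [0.044, -0.115, 0.0], "spin": 0, "fingers": 1},
  ],
)

```text
time_s: 1.85
ee_pos: [0.4925, 0.0279, 0.3034]
ee_rot: [3.141, -0.001, -3.102]
force: [0.0, 0.5, -0.5]
gripper_width: 0.0853
grasp_force: 0.0
```

```bash
python3 - <<'E'
from h import *
from rig import observe, eyes
s=observe(); print(s['ee_pos'],s['ee_rot'],s['time_s'])
c=eyes.camera('wrist'); np.savez('wrist1.npz',**c); cv2.imwrite('pics/wrist1.png',c['pixels'][:,:,::-1]); print(c['intrinsics'],c['extrinsics'])
c=eyes.camera('top'); np.savez('top1.npz',**c)
E
```

```text
[0.4925 0.0279 0.3034] [ 3.1409 -0.0009 -3.1015] 1.85
[[309.7069   0.     317.7217]
 [  0.     309.7069 200.5604]
 [  0.       0.       1.    ]] [[-0.0401  0.9574  0.2859  0.419 ]
 [ 0.9992  0.0383  0.012   0.0244]
 [ 0.0005  0.2861 -0.9582  0.4298]
 [ 0.      0.      0.      1.    ]]
```

View pics/wrist1.png

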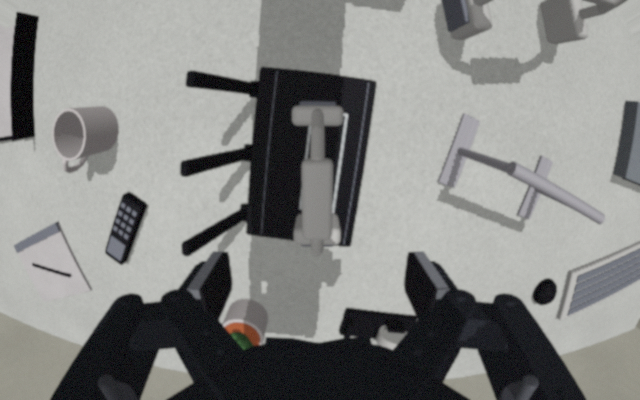

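The wrist view shows the crown at about (316,187), from x = 301 to 332, centred between the open fingers at (215,280) and (425,280).

```bash
cat >> h.py <<'E'
def fonz(c,p,z):
    p=np.atleast_2d(np.array(p,float));K=c['intrinsics'];E=c['extrinsics']
    v=(p-K[:2,2])/K[0,0]; r=np.linalg.norm(v,axis=1,keepdims=True)
    d=np.c_[v/r*np.sin(r),np.cos(r)]@E[:3,:3].T; o=E[:3,3]
    return o+d*((z-o[2])/d[:,2])[:,None]
E
python3 - <<'E'
from h import *
W=load('wrist1'); g=cv2.cvtColor(W['pixels'],cv2.COLOR_RGB2GRAY)
L=[];R=[]
for r in range(164,208,4):
    row=cv2.GaussianBlur(g,(0,0),.7)[r,280:355].astype(float); d=np.diff(row)
    l=280+np.argmax(d[:35])+.5; q=280+35+np.argmin(d[35:])+.5; L.append((l,r));R.append((q,r))
print(L,R)
L=fonz(W,L,.184);R=fonz(W,R,.184);M=(L+R)/2
k=np.polyfit(M[:,0],M[:,1],1); print(M[:,:2],np.linalg.norm(L-R,axis=1),'yaw',np.degrees(np.arctan(k[0])),np.polyval(k,.4926))
print(g[140:225:3,316].tolist(), fonz(W,[(316,155),(316,158),(316,212),(316,216)],.184))
# antennas feet etc; handset via wrist, z=.024
m=(g<70);c=blob(m,(100,185,155,275)); r=cv2.minAreaRect(fonz(W,c.reshape(-1,2),.024)[:,:2].astype(np.float32)); print('handset',r)
E
```

```text
[(np.float64(300.5), 164), (np.float64(300.5), 168), (np.float64(300.5), 172), (np.float64(300.5), 176), (np.float64(300.5), 180), (np.float64(300.5), 184), (np.float64(300.5), 188), (np.float64(300.5), 192), (np.float64(299.5), 196), (np.float64(298.5), 200), (np.float64(298.5), 204)] [(np.float64(341.5), 164), (np.float64(340.5), 168), (np.float64(340.5), 172), (np.float64(339.5), 176), (np.float64(339.5), 180), (np.float64(338.5), 184), (np.float64(337.5), 188), (np.float64(337.5), 192), (np.float64(336.5), 196), (np.float64(336.5), 200), (np.float64(335.5), 204)]
[[0.4616 0.0289]
 [0.4649 0.0286]
 [0.4682 0.0288]
 [0.4715 0.0285]
 [0.4748 0.0286]
 [0.4782 0.0284]
 [0.4816 0.0281]
 [0.485  0.0282]
 [0.4884 0.0275]
 [0.4919 0.0273]
 [0.4954 0.027 ]] [0.033  0.0323 0.0324 0.0317 0.0318 0.031  0.0303 0.0304 0.0305 0.0315
 0.0308] yaw -3.0229437389348077 0.027417523381437565
[125, 125, 127, 123, 124, 124, 127, 116, 131, 135, 137, 134, 136, 135, 137, 135, 136, 136, 136, 138, 136, 138, 134, 136, 136, 137, 138, 137, 136] [[0.4545 0.0246 0.184 ]
 [0.4569 0.0247 0.184 ]
 [0.5024 0.0264 0.184 ]
 [0.506  0.0266 0.184 ]]
handset ((0.602982223033905, -0.28535085916519165), (0.044840794056653976, 0.13391178846359253), 59.290531158447266)
```

apply_moves(
  series=[
    {"delta_pos": [0, -0.0015, -0.02], "spin": 0, "fingers": 1},
    {"delta_pos": [0, -0.0015, -0.05], "spin": 0, "fingers": 1},
    {"delta_pos": [0, -0.0015, -0.08], "spin": 0, "fingers": 1},
    {"delta_pos": [0, -0.0015, -0.105], "spin": 0, "fingers": 1},
    {"delta_pos": [0, -0.0015, -0.118], "spin": 0, "fingers": 1},
    {"delta_pos": [0, -0.0015, -0.118], "spin": 0, "fingers": 1},
    {"delta_pos": [0, -0.0015, -0.118], "spin": 0, "fingers": 1},
  ],
)

```text
time_s: 2.53
ee_pos: [0.4927, 0.0258, 0.186]
ee_rot: [3.142, -0.0, -3.102]
force: [0.1, -0.2, -0.3]
gripper_width: 0.0856
grasp_force: 0.0
```

apply_moves(
  series=[
    {"delta_pos": [0, 0, 0], "spin": 0, "fingers": -0.3},
    {"delta_pos": [0, 0, 0], "spin": 0, "fingers": -0.6},
    {"delta_pos": [0, 0, 0], "spin": 0, "fingers": -1},
    {"delta_pos": [0, 0, 0], "spin": 0, "fingers": -1},
    {"delta_pos": [0, 0, 0], "spin": 0, "fingers": -1},
    {"delta_pos": [0, 0, 0], "spin": 0, "fingers": -1},
    {"delta_pos": [0, 0, 0], "spin": 0, "fingers": -1},
    {"delta_pos": [0, 0, 0], "spin": 0, "fingers": -1},
    {"delta_pos": [0, 0, 0], "spin": 0, "fingers": -1},
    {"delta_pos": [0, 0, 0], "spin": 0, "fingers": -1},
  ],
  newtons=50,
)

```text
time_s: 3.37
ee_pos: [0.4935, 0.025, 0.1868]
ee_rot: [3.141, 0.002, -3.104]
force: [0.0, 1.9, 5.4]
gripper_width: 0.0248
grasp_force: 50.6
```

apply_moves(
  series=[
    {"delta_pos": [0, 0, 0.005], "spin": 0, "fingers": -1},
    {"delta_pos": [0, 0, 0.015], "spin": 0, "fingers": -1},
    {"delta_pos": [0, 0, 0.03], "spin": 0, "fingers": -1},
    {"delta_pos": [0, 0, 0.05], "spin": 0, "fingers": -1},
    {"delta_pos": [0, 0, 0.075], "spin": 0, "fingers": -1},
    {"delta_pos": [0, 0, 0.1], "spin": 0, "fingers": -1},
    {"delta_pos": [0, 0, 0.125], "spin": 0, "fingers": -1},
    {"delta_pos": [0, 0, 0.145], "spin": 0, "fingers": -1},
    {"delta_pos": [0, 0, 0.16], "spin": 0, "fingers": -1},
    {"delta_pos": [0, 0, 0.165], "spin": 0, "fingers": -1},
    {"delta_pos": [0, 0, 0.165], "spin": 0, "fingers": -1},
    {"delta_pos": [0, 0, 0.165], "spin": 0, "fingers": -1},
  ],
)

```text
time_s: 4.37
ee_pos: [0.4924, 0.0249, 0.3498]
ee_rot: [-3.142, -0.002, -3.103]
force: [0.2, -0.1, -2.2]
gripper_width: 0.0249
grasp_force: 49.9
```

```bash
python3 - <<'E'
from h import *
from rig import observe, eyes
s=observe(); print(s['ee_pos'],s['ee_rot'],s['time_s'],s['gripper_width'],s['grasp_force'],s['wrist_torque'])
a=[]
for n in('scene','top','wrist'):
    c=eyes.camera(n); np.savez(n+'2.npz',**c); a.append(c['pixels'])
x=[cv2.resize(a[0][120:320,250:550],(600,400)),]
cv2.imwrite('pics/s2.png',np.vstack([np.hstack([a[0][100:300,220:540],cv2.resize(a[2],(320,200))]),np.hstack([a[1][100:300,150:470],0*a[1][:200,:320]])])[:,:,::-1])
E
```

```text
[0.4924 0.0249 0.3498] [-3.1416 -0.0017 -3.1035] 4.3667 0.024879892911823253 49.850762486457825 [-0.0193 -0.0074  0.0115]
```

View pics/s2.png

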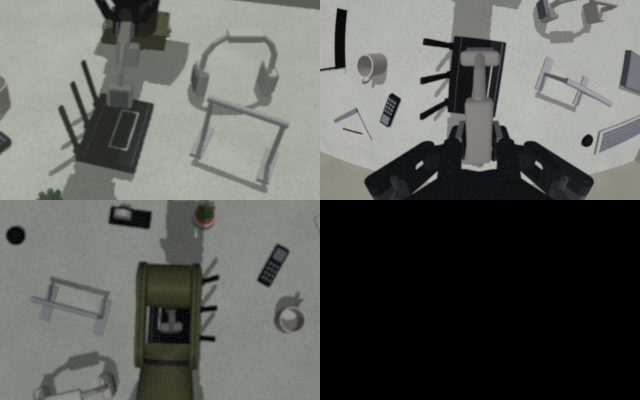

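Headset is lifted and level; the pad outline is visible in the scene view at about pixel (343,230). I'll refit the bar without the shadow, and measure the pad.

```bash
python3 - <<'E'
from h import *
T=load('top2');S=load('scene2')
def fit(c,a,b,z,thr=2):
    I=cv2.GaussianBlur(c['pixels'].astype(np.float32),(0,0),.8); I=I-0; v=I[...,2]-I[...,1]
    a=np.array(a,float);b=np.array(b,float);pts=[]
    for x in range(int(a[0])+5,int(b[0])-5):
        y=a[1]+(b[1]-a[1])*(x-a[0])/(b[0]-a[0]); ys=np.arange(int(round(y))-6,int(round(y))+7)
        u=v[ys,x]; w=np.clip(u-(u.min()+u.max())/2,0,None); pts.append((x,(w*ys).sum()/w.sum()))
    pts=np.array(pts,np.float32); vx,vy,x0,y0=cv2.fitLine(pts,cv2.DIST_HUBER,0,.01,.01).ravel()
    res=pts[:,1]-y0-(pts[:,0]-x0)*vy/vx; W=onz(c,[(x,y0+(x-x0)*vy/vx) for x in(a[0],b[0])],z); d=W[1]-W[0]
    print('res',np.abs(res).mean(),W[:,:2],'ang',np.degrees(np.arctan2(d[0],d[1]))%180,'x@.318',W[0,0]+d[0]*(.318-W[0,1])/d[1],'|',W.mean(0)[:2])
fit(T,(181,199.5),(247,216.2),.157)
fit(S,(427.5,199),(508.5,224.5),.157)
g=cv2.cvtColor(S['pixels'],cv2.COLOR_RGB2GRAY)
m=np.zeros(g.shape,np.uint8); r=(322,195,370,260); sub=g[r[1]:r[3],r[0]:r[2]]; m[r[1]:r[3],r[0]:r[2]]=(sub>75)*255
cs=cv2.findContours(m,cv2.RETR_EXTERNAL,cv2.CHAIN_APPROX_NONE)[0]
for c in cs:
    if len(c)>25:
        print(len(c),cv2.boundingRect(c)); q=onz(S,c.reshape(-1,2),.034)[:,:2].astype(np.float32); print(cv2.minAreaRect(q))
E
```

```text
res 0.58689636 [[0.5091 0.4076]
 [0.4569 0.2259]] ang 16.04122053255213 x@.318 0.48335415491065403 | [0.483  0.3167]
res 0.18317617 [[0.459  0.2257]
 [0.5111 0.4082]] ang 15.923937903790804 x@.318 0.4853351092434412 | [0.485 0.317]
89 (358, 220, 12, 40)
((0.5087316036224365, 0.08815228193998337), (0.13090601563453674, 0.02654847502708435), 6.879070281982422)
94 (339, 211, 21, 40)
((0.4861977696418762, 0.05086224153637886), (0.021043572574853897, 0.1380179226398468), 82.89689636230469)
65 (348, 195, 22, 13)
((0.37712666392326355, 0.0573241263628006), (0.04637962952256203, 0.06011304259300232), 11.439372062683105)
```

apply_moves(
  series=[
    {"delta_pos": [0, 0.01, 0], "spin": -0.02, "fingers": -1},
    {"delta_pos": [0, 0.03, 0], "spin": -0.05, "fingers": -1},
    {"delta_pos": [-0.001, 0.06, 0], "spin": -0.08, "fingers": -1},
    {"delta_pos": [-0.002, 0.09, 0], "spin": -0.12, "fingers": -1},
    {"delta_pos": [-0.003, 0.12, 0], "spin": -0.16, "fingers": -1},
    {"delta_pos": [-0.004, 0.15, 0], "spin": -0.2, "fingers": -1},
    {"delta_pos": [-0.005, 0.18, 0], "spin": -0.23, "fingers": -1},
    {"delta_pos": [-0.006, 0.21, 0], "spin": -0.26, "fingers": -1},
    {"delta_pos": [-0.007, 0.24, 0], "spin": -0.28, "fingers": -1},
    {"delta_pos": [-0.008, 0.265, 0], "spin": -0.3, "fingers": -1},
    {"delta_pos": [-0.0085, 0.285, 0], "spin": -0.318, "fingers": -1},
    {"delta_pos": [-0.0085, 0.292, 0], "spin": -0.318, "fingers": -1},
  ],
)

```text
time_s: 5.52
ee_pos: [0.4834, 0.3192, 0.3489]
ee_rot: [-3.14, -0.003, 2.864]
force: [0.8, -1.0, -2.5]
gripper_width: 0.0249
grasp_force: 49.9
```

apply_moves(
  series=[
    {"delta_pos": [0, 0, 0], "spin": 0, "fingers": -1},
    {"delta_pos": [0, 0, 0], "spin": 0, "fingers": -1},
    {"delta_pos": [0, 0, 0], "spin": 0, "fingers": -1},
  ],
)

```text
time_s: 5.77
ee_pos: [0.4844, 0.3159, 0.3503]
ee_rot: [-3.14, -0.0, 2.861]
force: [-0.3, -0.3, -2.6]
gripper_width: 0.0248
grasp_force: 49.9
```

```bash
python3 - <<'E'
from h import *
from rig import observe, eyes
s=observe(); print(s['ee_pos'],s['ee_rot'],s['time_s'],s['gripper_width'],s['grasp_force'])
a=[]
for n in('scene','top','wrist'):
    c=eyes.camera(n); np.savez(n+'3.npz',**c); a.append(c['pixels'])
cv2.imwrite('pics/s3.png',np.vstack([np.hstack([cv2.resize(a[0][80:300,370:570],(400,400)),a[1][0:0+400,120:120+400]]) ,np.zeros((0,800,3),np.uint8)])[:,:,::-1])
E
```

```text
[0.4844 0.3159 0.3503] [-3.1405 -0.0003  2.8611] 5.7667 0.02475029073437189 49.87496316432953
```

View pics/s3.png

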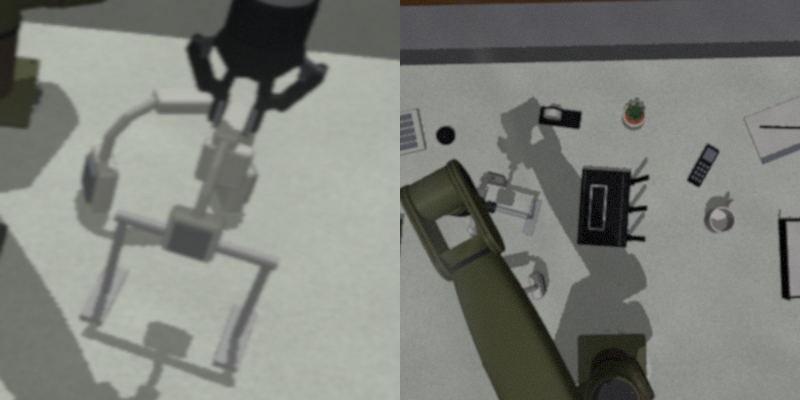

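The scene crop shows the headset straddling above the bar midspan (cup at (192,235)), and the pad outline is now clear in the top view at about (597,206). Lowering.

apply_moves(
  series=[
    {"delta_pos": [0, 0.001, -0.01], "spin": 0, "fingers": -1},
    {"delta_pos": [0, 0.001, -0.03], "spin": 0, "fingers": -1},
    {"delta_pos": [0, 0.001, -0.05], "spin": 0, "fingers": -1},
    {"delta_pos": [0, 0.001, -0.07], "spin": 0, "fingers": -1},
    {"delta_pos": [0, 0.001, -0.09], "spin": 0, "fingers": -1},
    {"delta_pos": [0, 0.001, -0.11], "spin": 0, "fingers": -1},
    {"delta_pos": [0, 0.001, -0.13], "spin": 0, "fingers": -1},
    {"delta_pos": [0, 0.001, -0.145], "spin": 0, "fingers": -1},
    {"delta_pos": [0, 0.001, -0.155], "spin": 0, "fingers": -1},
    {"delta_pos": [0, 0.001, -0.16], "spin": 0, "fingers": -1},
    {"delta_pos": [0, 0.001, -0.16], "spin": 0, "fingers": -1},
    {"delta_pos": [0, 0.001, -0.16], "spin": 0, "fingers": -1},
  ],
)

```text
time_s: 6.92
ee_pos: [0.4846, 0.318, 0.1914]
ee_rot: [3.141, 0.001, 2.862]
force: [-0.4, 0.7, -1.4]
gripper_width: 0.0243
grasp_force: 49.9
```

```bash
python3 - <<'E'
from h import *
T=load('top3');g=cv2.cvtColor(T['pixels'],cv2.COLOR_RGB2GRAY)
print(g[178:236:3,300:335])
r=(305,178,332,236)
for th in(50,60,70):
    m=np.zeros(g.shape,np.uint8);m[r[1]:r[3],r[0]:r[2]]=(g[r[1]:r[3],r[0]:r[2]]>th)*255
    c=max(cv2.findContours(m,cv2.RETR_EXTERNAL,cv2.CHAIN_APPROX_NONE)[0],key=cv2.contourArea)
    print(th,cv2.boundingRect(c),cv2.minAreaRect(onz(T,c.reshape(-1,2),.034)[:,:2].astype(np.float32)))
E
```

```text
[[ 89  70  39  27  36  34  19  18  16  18   7  16  19  24  21  19  24  17
   20  16  23  16  21  19  23  21  16   6  10  11  25  24  19  24  13]
 [ 77  46  26  35  28  33  18  11  23  18  12  17  18  13  23  20  12   7
   17  17  13  19  12  10  25  20  18  20  16  20  15  22  13  11  24]
 [ 72  42  25  30  35  30  21  19  20  26  40  59  70  73  77  77  76  70
   68  60  60  52  51  44  40  38  36  28  19   8  22  21  12  16   9]
 [ 68  39  21  28  29  29  21  16  22  38  70  86  76  61  54  56  60  54
   54  55  56  50  54  60  72 107 103  70  29  21  19  19  24  15  20]
 [ 63  27  25  24  23  28   2  21  21  44  78  92  61  37  14  16  12   3
   26   6  24  12  25  18  57  87  88  63  30  16   7  13  15   9  23]
 [ 55  17  17  16  14  12  18  11  21  57 100 106  69  30  22  22  16  21
    5  20  21  23  28  28  61  82  78  52   8  21  18   7  24  17  21]
 [ 48  28  17  19  19   7  10   8  27  51  84  88  59  28  20  19  10  19
   20  23  16  25  20  41  62  85  65  36  17  20  18  20  19  17  19]
 [ 42  19  18  18  21   3   9  15  13  44  64  64  46  21  20  17  22  24
   17  20  
[... 1491 characters left out ...]
6  19  24  18  22]
 [ 27  13  24  18  17  12  24   9  11  10  16  14  15   2   7   4  15   9
    6  11   8   4  26  16  17  15   7   6   3  19  19   4  15  19  14]
 [ 22  18   3   4  10   9   0  17  10  10  16   0   2   8  12  15  11   6
    7  16  16  13   3  15   9   4  17   9   7  16  14  17  17   3  29]]
50 (309, 184, 19, 41) ((0.49362215399742126, 0.030652135610580444), (0.05429929867386818, 0.12065783143043518), 88.70355987548828)
60 (309, 184, 19, 38) ((0.4987971782684326, 0.032337430864572525), (0.053473372012376785, 0.11039220541715622), 85.35008239746094)
70 (310, 184, 18, 37) ((0.500024139881134, 0.031685978174209595), (0.05138983204960823, 0.10699938982725143), 84.90473175048828)
```

apply_moves(
  series=[
    {"delta_pos": [0, 0, -0.003], "spin": 0, "fingers": -1},
    {"delta_pos": [0, 0, -0.005], "spin": 0, "fingers": -1},
    {"delta_pos": [0, 0, -0.006], "spin": 0, "fingers": -1},
    {"delta_pos": [0, 0, -0.006], "spin": 0, "fingers": -1},
    {"delta_pos": [0, 0, -0.006], "spin": 0, "fingers": -1},
  ],
)

```text
time_s: 7.33
ee_pos: [0.4844, 0.318, 0.185]
ee_rot: [3.141, 0.0, 2.862]
force: [0.1, -0.2, -1.8]
gripper_width: 0.0245
grasp_force: 49.9
```

apply_moves(
  series=[
    {"delta_pos": [0, 0, -0.001], "spin": 0, "fingers": -1},
    {"delta_pos": [0, 0, -0.002], "spin": 0, "fingers": -1},
    {"delta_pos": [0, 0, -0.002], "spin": 0, "fingers": -1},
  ],
)

```text
time_s: 7.58
ee_pos: [0.4845, 0.3181, 0.1835]
ee_rot: [3.141, 0.0, 2.862]
force: [-1.1, -0.3, 2.1]
gripper_width: 0.0248
grasp_force: 50.3
```

Contact with the bar. Releasing.

apply_moves(
  series=[
    {"delta_pos": [0, 0, 0], "spin": 0, "fingers": -0.3},
    {"delta_pos": [0, 0, 0], "spin": 0, "fingers": -0.1},
    {"delta_pos": [0, 0, 0], "spin": 0, "fingers": 0.2},
    {"delta_pos": [0, 0, 0], "spin": 0, "fingers": 0.5},
    {"delta_pos": [0, 0, 0], "spin": 0, "fingers": 0.7},
    {"delta_pos": [0, 0, 0], "spin": 0, "fingers": 0.8},
    {"delta_pos": [0, 0, 0], "spin": 0, "fingers": 0.8},
    {"delta_pos": [0, 0, 0], "spin": 0, "fingers": 0.8},
  ],
)

```text
time_s: 8.25
ee_pos: [0.4843, 0.3179, 0.1828]
ee_rot: [-3.142, -0.0, 2.862]
force: [0.3, -0.1, -0.6]
gripper_width: 0.0768
grasp_force: 0.0
```

apply_moves(
  series=[
    {"delta_pos": [0, 0, 0.01], "spin": 0, "fingers": 0.8},
    {"delta_pos": [0, 0, 0.03], "spin": 0, "fingers": 0.8},
    {"delta_pos": [0, 0, 0.06], "spin": 0, "fingers": 0.8},
    {"delta_pos": [0, 0, 0.09], "spin": 0, "fingers": 0.8},
    {"delta_pos": [0, 0, 0.12], "spin": 0, "fingers": 0.8},
    {"delta_pos": [0, 0, 0.15], "spin": 0, "fingers": 0.8},
    {"delta_pos": [0, 0, 0.15], "spin": 0, "fingers": 0.8},
    {"delta_pos": [0, 0, 0.15], "spin": 0, "fingers": 0.8},
  ],
)

```text
time_s: 8.92
ee_pos: [0.4852, 0.3184, 0.3367]
ee_rot: [3.137, 0.004, 2.862]
force: [-0.4, 0.4, -0.7]
gripper_width: 0.0769
grasp_force: 0.0
```

```bash
python3 - <<'E'
from h import *
from rig import observe, eyes
s=observe(); print(s['ee_pos'],s['ee_rot'],s['time_s'],s['gripper_width'],s['force'])
a=[]
for n in('scene','wrist','top'):
    c=eyes.camera(n); np.savez(n+'4.npz',**c); a.append(c['pixels'])
cv2.imwrite('pics/s4.png',np.hstack([cv2.resize(a[0][80:300,370:570],(400,400)),a[1][:,120:520]])[:,:,::-1])
T=load('top4');g=cv2.cvtColor(T['pixels'],cv2.COLOR_RGB2GRAY)
for nm in('top3','top4'):
    T=load(nm);g=cv2.cvtColor(T['pixels'],cv2.COLOR_RGB2GRAY)
    r=(305,178,332,236);m=np.zeros(g.shape,np.uint8);m[r[1]:r[3],r[0]:r[2]]=(g[r[1]:r[3],r[0]:r[2]]>38)*255
    c=max(cv2.findContours(m,cv2.RETR_EXTERNAL,cv2.CHAIN_APPROX_NONE)[0],key=cv2.contourArea)
    print(cv2.boundingRect(c),cv2.minAreaRect(onz(T,c.reshape(-1,2),.034)[:,:2].astype(np.float32)))
    L=onz(T,[(310.6,187),(308.6,226),(325.6,187),(323.5,226),(318.5,184.7),(316,229)],.034); print(L[:,:2])
    c=blob(g<70,(400,135,445,195)); r=cv2.minAreaRect(onz(T,c.reshape(-1,2),0.024)[:,:2].astype(np.float32)); print('handset',r)
E
```

```text
[0.4852 0.3184 0.3367] [3.1372 0.0045 2.8618] 8.9167 0.07690318841457461 [-0.3513  0.4005 -0.7114]
(308, 184, 20, 47) ((0.4850836992263794, 0.032374363392591476), (0.05514645576477051, 0.1389532834291458), 86.9463882446289)
[[0.5453 0.0518]
 [0.4279 0.0602]
 [0.5443 0.0066]
 [0.4269 0.0155]
 [0.5518 0.0278]
 [0.4184 0.0382]]
handset ((0.6061437726020813, -0.29089367389678955), (0.042593784630298615, 0.12834207713603973), 59.016624450683594)
(308, 184, 20, 47) ((0.4847606420516968, 0.032409124076366425), (0.05540649965405464, 0.1398875117301941), 86.81069946289062)
[[0.5453 0.0518]
 [0.4279 0.0602]
 [0.5443 0.0066]
 [0.4269 0.0155]
 [0.5518 0.0278]
 [0.4184 0.0382]]
handset ((0.6060031056404114, -0.29073649644851685), (0.04259457811713219, 0.12857475876808167), 59.65790939331055)
```

View pics/s4.png

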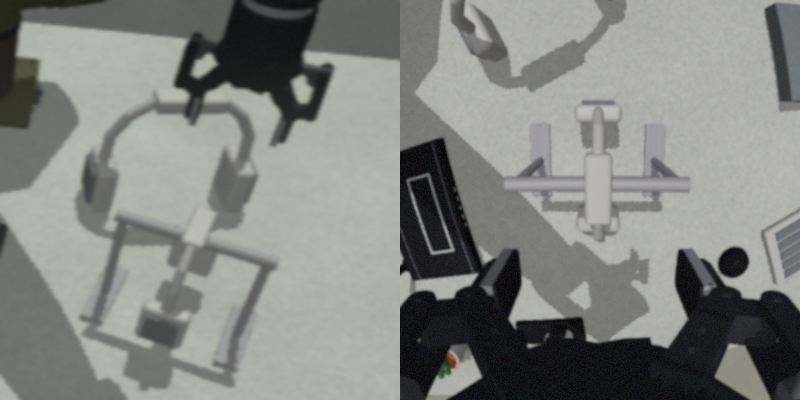

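The headset hangs on the bar with a cup on each side (crown at (598,185) in the wrist view), well centred. Next is the handset.

apply_moves(
  series=[
    {"delta_pos": [0.01, -0.04, 0.015], "spin": -0.02, "fingers": 1},
    {"delta_pos": [0.02, -0.08, 0.015], "spin": -0.04, "fingers": 1},
    {"delta_pos": [0.026, -0.12, 0.015], "spin": -0.06, "fingers": 1},
    {"delta_pos": [0.034, -0.16, 0.015], "spin": -0.08, "fingers": 1},
    {"delta_pos": [0.042, -0.2, 0.015], "spin": -0.1, "fingers": 1},
    {"delta_pos": [0.05, -0.24, 0.015], "spin": -0.13, "fingers": 1},
    {"delta_pos": [0.058, -0.28, 0.015], "spin": -0.16, "fingers": 1},
    {"delta_pos": [0.066, -0.32, 0.015], "spin": -0.18, "fingers": 1},
    {"delta_pos": [0.074, -0.36, 0.015], "spin": -0.2, "fingers": 1},
    {"delta_pos": [0.082, -0.4, 0.015], "spin": -0.22, "fingers": 1},
    {"delta_pos": [0.09, -0.43, 0.015], "spin": -0.24, "fingers": 1},
    {"delta_pos": [0.094, -0.45, 0.015], "spin": -0.26, "fingers": 1},
  ],
)

```text
time_s: 10.07
ee_pos: [0.5778, -0.1351, 0.3451]
ee_rot: [-3.14, -0.004, 2.598]
force: [-0.0, -0.0, 0.1]
gripper_width: 0.085
grasp_force: 0.0
```

apply_moves(
  series=[
    {"delta_pos": [0.01, -0.04, 0], "spin": 0, "fingers": 1},
    {"delta_pos": [0.02, -0.08, -0.01], "spin": 0, "fingers": 1},
    {"delta_pos": [0.026, -0.12, -0.04], "spin": 0, "fingers": 1},
    {"delta_pos": [0.026, -0.15, -0.07], "spin": 0, "fingers": 1},
    {"delta_pos": [0.026, -0.158, -0.1], "spin": 0, "fingers": 1},
    {"delta_pos": [0.026, -0.158, -0.13], "spin": 0, "fingers": 1},
    {"delta_pos": [0.026, -0.158, -0.15], "spin": 0, "fingers": 1},
    {"delta_pos": [0.026, -0.158, -0.15], "spin": 0, "fingers": 1},
    {"delta_pos": [0.026, -0.158, -0.15], "spin": 0, "fingers": 1},
  ],
)

```text
time_s: 10.82
ee_pos: [0.6029, -0.2893, 0.1946]
ee_rot: [-3.142, -0.006, 2.602]
force: [0.0, 0.1, 1.1]
gripper_width: 0.0855
grasp_force: 0.0
```

```bash
python3 - <<'E'
from h import *
from rig import observe, eyes
s=observe(); print(s['ee_pos'],s['ee_rot'],s['time_s'],s['gripper_width'],s['force'])
W=eyes.camera('wrist'); np.savez('wrist5.npz',**W); cv2.imwrite('pics/w5.png',W['pixels'][:,:,::-1])
E
```

```text
[ 0.6029 -0.2893  0.1946] [-3.1415 -0.006   2.6017] 10.8167 0.08546347845034913 [0.0137 0.0737 1.1282]
```

View pics/w5.png

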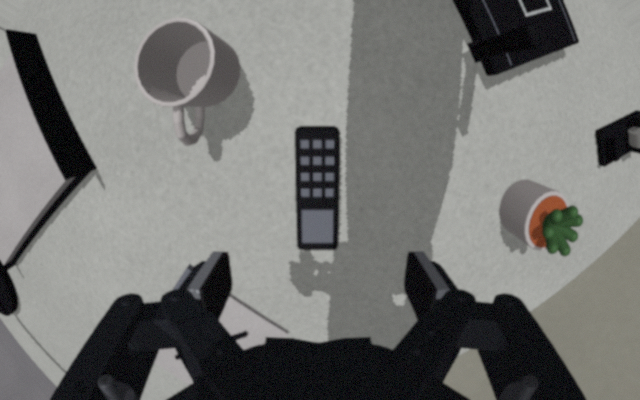

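The wrist view shows the handset from (296,127) to (339,248), nearly centred and parallel to the fingers. The mug at (188,65) is clear. I'll measure the handset exactly.

```bash
python3 - <<'E'
from h import *
from rig import observe
s=observe(); print(s['ee_pos'],s['ee_rot'])
W=load('wrist5'); g=cv2.cvtColor(W['pixels'],cv2.COLOR_RGB2GRAY)
c=blob(g<60,(285,115,348,252)); r=cv2.minAreaRect(fonz(W,c.reshape(-1,2),.024)[:,:2].astype(np.float32)); print('handset',cv2.boundingRect(c),r)
W=load('wrist4'); g=cv2.cvtColor(W['pixels'],cv2.COLOR_RGB2GRAY)
# pad seen from over the rail
r=(118,165,180,265); m=np.zeros(g.shape,np.uint8); m[r[1]:r[3],r[0]:r[2]]=(g[r[1]:r[3],r[0]:r[2]]>70)*255
for c in cv2.findContours(m,cv2.RETR_EXTERNAL,cv2.CHAIN_APPROX_NONE)[0]:
    if cv2.contourArea(c)>300: print(cv2.boundingRect(c),cv2.minAreaRect(fonz(W,c.reshape(-1,2),.034)[:,:2].astype(np.float32)))
E
```

```text
[ 0.6041 -0.2898  0.1974] [ 3.1416 -0.0013  2.6019]
handset (296, 127, 43, 123) ((0.6061878800392151, -0.2927685081958771), (0.041362930089235306, 0.12648248672485352), 59.417118072509766)
(127, 173, 48, 82) ((0.48598405718803406, 0.032298456877470016), (0.05304514616727829, 0.13705895841121674), 85.064453125)
```

apply_moves(
  series=[
    {"delta_pos": [0.002, -0.0017, -0.02], "spin": 0, "fingers": 1},
    {"delta_pos": [0.002, -0.0017, -0.05], "spin": 0, "fingers": 1},
    {"delta_pos": [0.002, -0.0017, -0.08], "spin": 0, "fingers": 1},
    {"delta_pos": [0.002, -0.0017, -0.11], "spin": 0, "fingers": 1},
    {"delta_pos": [0.002, -0.0017, -0.135], "spin": 0, "fingers": 1},
    {"delta_pos": [0.002, -0.0017, -0.155], "spin": 0, "fingers": 1},
    {"delta_pos": [0.002, -0.0017, -0.168], "spin": 0, "fingers": 1},
    {"delta_pos": [0.002, -0.0017, -0.172], "spin": 0, "fingers": 1},
    {"delta_pos": [0.002, -0.0017, -0.172], "spin": 0, "fingers": 1},
    {"delta_pos": [0.002, -0.0017, -0.172], "spin": 0, "fingers": 1},
    {"delta_pos": [0.002, -0.0017, -0.172], "spin": 0, "fingers": 1},
  ],
)

```text
time_s: 11.78
ee_pos: [0.6079, -0.2926, 0.0284]
ee_rot: [3.142, 0.004, 2.602]
force: [-0.0, -0.3, 0.1]
gripper_width: 0.0851
grasp_force: 0.0
```

apply_moves(
  series=[
    {"delta_pos": [0, 0, 0], "spin": 0, "fingers": 0.6},
    {"delta_pos": [0, 0, 0], "spin": 0, "fingers": 0.6},
    {"delta_pos": [0, 0, 0], "spin": 0, "fingers": 0.6},
    {"delta_pos": [0, 0, 0], "spin": 0, "fingers": 0.6},
  ],
)

```text
time_s: 12.12
ee_pos: [0.6065, -0.2919, 0.0263]
ee_rot: [-3.142, 0.001, 2.602]
force: [-0.0, -0.1, -0.3]
gripper_width: 0.0686
grasp_force: 0.0
```

apply_moves(
  series=[
    {"delta_pos": [0, 0, -0.002], "spin": 0, "fingers": 0.6},
    {"delta_pos": [0, 0, -0.004], "spin": 0, "fingers": 0.5},
    {"delta_pos": [0, 0, -0.004], "spin": 0, "fingers": 0.3},
    {"delta_pos": [0, 0, -0.004], "spin": 0, "fingers": 0.1},
    {"delta_pos": [0, 0, -0.004], "spin": 0, "fingers": -1},
    {"delta_pos": [0, 0, -0.004], "spin": 0, "fingers": -1},
    {"delta_pos": [0, 0, -0.004], "spin": 0, "fingers": -1},
    {"delta_pos": [0, 0, -0.004], "spin": 0, "fingers": -1},
    {"delta_pos": [0, 0, -0.004], "spin": 0, "fingers": -1},
    {"delta_pos": [0, 0, -0.004], "spin": 0, "fingers": -1},
    {"delta_pos": [0, 0, -0.004], "spin": 0, "fingers": -1},
  ],
  newtons=55,
)

```text
time_s: 13.03
ee_pos: [0.6063, -0.2918, 0.0218]
ee_rot: [3.142, 0.0, 2.602]
force: [0.6, -1.1, -0.4]
gripper_width: 0.043
grasp_force: 58.9
```

apply_moves(
  series=[
    {"delta_pos": [0, 0, 0], "spin": 0, "fingers": -1},
    {"delta_pos": [0, 0, 0], "spin": 0, "fingers": -1},
  ],
)

```text
time_s: 13.2
ee_pos: [0.6063, -0.2917, 0.0218]
ee_rot: [-3.142, 0.0, 2.602]
force: [1.2, -0.1, 0.1]
gripper_width: 0.0425
grasp_force: 58.9
```

apply_moves(
  series=[
    {"delta_pos": [0, 0, 0.005], "spin": 0, "fingers": -1},
    {"delta_pos": [0, 0, 0.02], "spin": 0, "fingers": -1},
    {"delta_pos": [0, 0, 0.04], "spin": 0, "fingers": -1},
    {"delta_pos": [0, 0, 0.065], "spin": 0, "fingers": -1},
    {"delta_pos": [0, 0, 0.09], "spin": 0, "fingers": -1},
    {"delta_pos": [0, 0, 0.12], "spin": 0, "fingers": -1},
    {"delta_pos": [0, 0, 0.15], "spin": 0, "fingers": -1},
    {"delta_pos": [0, 0, 0.18], "spin": 0, "fingers": -1},
    {"delta_pos": [0, 0, 0.21], "spin": 0, "fingers": -1},
    {"delta_pos": [0, 0, 0.225], "spin": 0, "fingers": -1},
    {"delta_pos": [0, 0, 0.23], "spin": 0, "fingers": -1},
    {"delta_pos": [0, 0, 0.23], "spin": 0, "fingers": -1},
  ],
)

```text
time_s: 14.2
ee_pos: [0.6067, -0.292, 0.2539]
ee_rot: [3.142, 0.003, 2.602]
force: [0.6, 0.4, -1.6]
gripper_width: 0.0427
grasp_force: 58.7
```

apply_moves(
  series=[
    {"delta_pos": [-0.005, 0.01, 0], "spin": 0.03, "fingers": -1},
    {"delta_pos": [-0.015, 0.035, 0], "spin": 0.08, "fingers": -1},
    {"delta_pos": [-0.027, 0.07, 0], "spin": 0.13, "fingers": -1},
    {"delta_pos": [-0.04, 0.105, 0], "spin": 0.18, "fingers": -1},
    {"delta_pos": [-0.053, 0.14, 0], "spin": 0.23, "fingers": -1},
    {"delta_pos": [-0.066, 0.175, 0], "spin": 0.28, "fingers": -1},
    {"delta_pos": [-0.079, 0.21, 0], "spin": 0.33, "fingers": -1},
    {"delta_pos": [-0.092, 0.245, 0], "spin": 0.38, "fingers": -1},
    {"delta_pos": [-0.105, 0.28, 0], "spin": 0.42, "fingers": -1},
    {"delta_pos": [-0.115, 0.305, 0], "spin": 0.45, "fingers": -1},
    {"delta_pos": [-0.121, 0.32, 0], "spin": 0.458, "fingers": -1},
    {"delta_pos": [-0.1213, 0.324, 0], "spin": 0.458, "fingers": -1},
  ],
)

```text
time_s: 15.2
ee_pos: [0.482, 0.0349, 0.2486]
ee_rot: [3.141, -0.006, 3.064]
force: [0.2, 0.1, -1.7]
gripper_width: 0.0428
grasp_force: 58.7
```

apply_moves(
  series=[
    {"delta_pos": [0, 0, 0], "spin": 0, "fingers": -1},
    {"delta_pos": [0, 0, 0], "spin": 0, "fingers": -1},
    {"delta_pos": [0, 0, 0], "spin": 0, "fingers": -1},
  ],
)

```text
time_s: 15.45
ee_pos: [0.4848, 0.0316, 0.2507]
ee_rot: [-3.141, -0.002, 3.059]
force: [0.4, 0.3, -1.0]
gripper_width: 0.0428
grasp_force: 58.7
```

```bash
python3 - <<'E'
from h import *
from rig import observe, eyes
s=observe(); print(s['ee_pos'],s['ee_rot'],s['time_s'],s['gripper_width'],s['grasp_force'],s['force'],s['wrist_torque'])
W=eyes.camera('wrist'); np.savez('wrist6.npz',**W)
S=eyes.camera('scene'); np.savez('scene6.npz',**S)
cv2.imwrite('pics/w6.png',np.hstack([W['pixels'][:,120:520],cv2.resize(S['pixels'][80:300,240:440],(364,400))])[:,:,::-1])
E
```

```text
[0.4848 0.0316 0.2507] [-3.1412 -0.0017  3.0591] 15.45 0.0428416331736409 58.65856468677521 [ 0.3814  0.2675 -1.0399] [0.0333 0.041  0.0993]
```

View pics/w6.png

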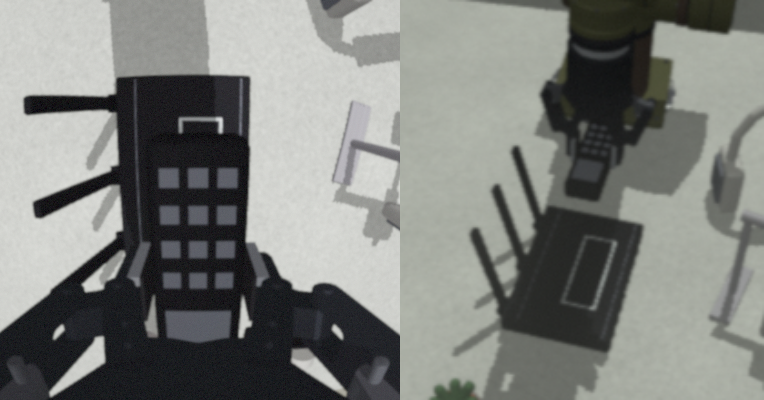

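Handset is held straight, with the antennas well to the side. I'll measure the pad again in the scene view and check the handset's pose in the grip.

```bash
python3 - <<'E'
from h import *
S=load('scene6');g=cv2.cvtColor(S['pixels'],cv2.COLOR_RGB2GRAY)
x0,y0=240+int(555*200/364),80+int(228*.55); r=(x0,y0,240+int(625*200/364),80+int(318*.55))
for th in(60,75,90):
    m=np.zeros(g.shape,np.uint8); m[r[1]:r[3],r[0]:r[2]]=(g[r[1]:r[3],r[0]:r[2]]>th)*255
    c=max(cv2.findContours(m,cv2.RETR_EXTERNAL,cv2.CHAIN_APPROX_NONE)[0],key=cv2.contourArea)
    q=onz(S,c.reshape(-1,2),.034)[:,:2]; print(r,cv2.boundingRect(c),cv2.minAreaRect(q.astype(np.float32)))
W=load('wrist6'); g=cv2.GaussianBlur(cv2.cvtColor(W['pixels'],cv2.COLOR_RGB2GRAY),(0,0),.8)
z=.2529
# key grid: contours of keys
m=(g>62).astype(np.uint8)*255; m[:, :275]=0; m[:,362:]=0; m[:162]=0; m[292:]=0
ks=[]
for c in cv2.findContours(m,cv2.RETR_EXTERNAL,cv2.CHAIN_APPROX_NONE)[0]:
    if 120<cv2.contourArea(c)<700: M=cv2.moments(c); ks.append((M['m10']/M['m00'],M['m01']/M['m00']))
ks=np.array(ks); P=fonz(W,ks,z)[:,:2]; print(np.c_[ks,P])
E
```

```text
(544, 205, 583, 254) (544, 205, 39, 49) ((0.370013564825058, 0.5950286388397217), (0.09935850650072098, 0.21207557618618011), 81.98578643798828)
(544, 205, 583, 254) (544, 205, 39, 49) ((0.370013564825058, 0.5950286388397217), (0.09935850650072098, 0.21207557618618011), 81.98578643798828)
(544, 205, 583, 254) (544, 205, 39, 49) ((0.370013564825058, 0.5950286388397217), (0.09935850650072098, 0.21207557618618011), 81.98578643798828)
[[343.6853 280.1552   0.488    0.0429]
 [317.5484 280.4576   0.4871   0.0307]
 [291.5989 280.0818   0.486    0.0187]
 [345.0135 249.0135   0.4718   0.0442]
 [317.5476 249.0104   0.4708   0.0321]
 [290.2113 248.9036   0.4698   0.02  ]
 [346.0425 214.9119   0.4558   0.0455]
 [317.5542 214.9055   0.4548   0.0334]
 [289.1546 215.0298   0.4539   0.0214]
 [347.2349 177.6117   0.4396   0.0469]
 [317.5    177.5      0.4386   0.0347]
 [288.2999 177.4865   0.4376   0.0228]]
```

```bash
python3 - <<'E'
from h import *
S=load('scene6');g=cv2.cvtColor(S['pixels'],cv2.COLOR_RGB2GRAY)
r=(240+int(155*.55),80+int(228*.55),240+int(222*.55),80+int(318*.55))
for th in(55,65,75):
    m=np.zeros(g.shape,np.uint8); m[r[1]:r[3],r[0]:r[2]]=(g[r[1]:r[3],r[0]:r[2]]>th)*255
    c=max(cv2.findContours(m,cv2.RETR_EXTERNAL,cv2.CHAIN_APPROX_NONE)[0],key=cv2.contourArea)
    q=onz(S,c.reshape(-1,2),.034)[:,:2]; print(r,cv2.boundingRect(c),cv2.minAreaRect(q.astype(np.float32)))
W=load('wrist6'); g=cv2.cvtColor(W['pixels'],cv2.COLOR_RGB2GRAY)
m=np.zeros(g.shape,np.uint8); m[112:132,292:350]=(g[112:132,292:350]>70)*255
c=max(cv2.findContours(m,cv2.RETR_EXTERNAL,cv2.CHAIN_APPROX_NONE)[0],key=len); x,y,w,h=cv2.boundingRect(c);print(x,y,w,h,fonz(W,[(x,y+3),(x+w-1,y+3),(x+w/2-.5,y)],.034)[:,:2])
E
```

```text
(325, 205, 362, 254) (328, 209, 32, 43) ((0.4848528802394867, 0.03490091860294342), (0.05340244993567467, 0.14137887954711914), 85.19961547851562)
(325, 205, 362, 254) (328, 210, 32, 41) ((0.4850085973739624, 0.03492959588766098), (0.05167907103896141, 0.13614659011363983), 84.91504669189453)
(325, 205, 362, 254) (343, 212, 17, 39) ((0.48669251799583435, 0.05388084426522255), (0.011882414110004902, 0.1361282616853714), 85.16290283203125)
298 116 46 16 [[0.4186 0.0146]
 [0.4226 0.0639]
 [0.4174 0.0395]]
```

apply_moves(
  series=[
    {"delta_pos": [0, 0.002, -0.01], "spin": 0, "fingers": -1},
    {"delta_pos": [0, 0.002, -0.03], "spin": 0, "fingers": -1},
    {"delta_pos": [0, 0.002, -0.05], "spin": 0, "fingers": -1},
    {"delta_pos": [0, 0.002, -0.07], "spin": 0, "fingers": -1},
    {"delta_pos": [0, 0.002, -0.09], "spin": 0, "fingers": -1},
    {"delta_pos": [0, 0.002, -0.11], "spin": 0, "fingers": -1},
    {"delta_pos": [0, 0.002, -0.13], "spin": 0, "fingers": -1},
    {"delta_pos": [0, 0.002, -0.145], "spin": 0, "fingers": -1},
    {"delta_pos": [0, 0.002, -0.155], "spin": 0, "fingers": -1},
    {"delta_pos": [0, 0.002, -0.162], "spin": 0, "fingers": -1},
    {"delta_pos": [0, 0.002, -0.166], "spin": 0, "fingers": -1},
    {"delta_pos": [0, 0.002, -0.168], "spin": 0, "fingers": -1},
  ],
)

```text
time_s: 16.55
ee_pos: [0.4851, 0.0341, 0.0835]
ee_rot: [-3.142, -0.0, 3.06]
force: [0.2, 0.4, -1.2]
gripper_width: 0.0425
grasp_force: 58.7
```

apply_moves(
  series=[
    {"delta_pos": [0, 0, 0], "spin": 0, "fingers": -1},
    {"delta_pos": [0, 0, 0], "spin": 0, "fingers": -1},
    {"delta_pos": [0, 0, 0], "spin": 0, "fingers": -1},
    {"delta_pos": [0, 0, 0], "spin": 0, "fingers": -1},
  ],
)

```text
time_s: 16.88
ee_pos: [0.4856, 0.0343, 0.0846]
ee_rot: [3.142, 0.002, 3.06]
force: [-0.0, -0.1, -0.9]
gripper_width: 0.0427
grasp_force: 58.7
```

```bash
python3 - <<'E'
from h import *
from rig import observe, eyes
s=observe(); print(s['ee_pos'],s['ee_rot'],s['time_s'],s['gripper_width'],s['grasp_force'],s['force'],s['wrist_torque'])
W=eyes.camera('wrist'); np.savez('wrist7.npz',**W)
S=eyes.camera('scene'); np.savez('scene7.npz',**S)
cv2.imwrite('pics/w7.png',np.hstack([W['pixels'][:,120:520],cv2.resize(S['pixels'][120:280,260:420],(400,400),interpolation=cv2.INTER_CUBIC)])[:,:,::-1])
E
```

```text
[0.4856 0.0343 0.0846] [3.1416 0.0016 3.0599] 16.8833 0.04266636605693002 58.6824756860733 [-0.0495 -0.1179 -0.9404] [-0.0392 -0.0378  0.0023]
```

View pics/w7.png

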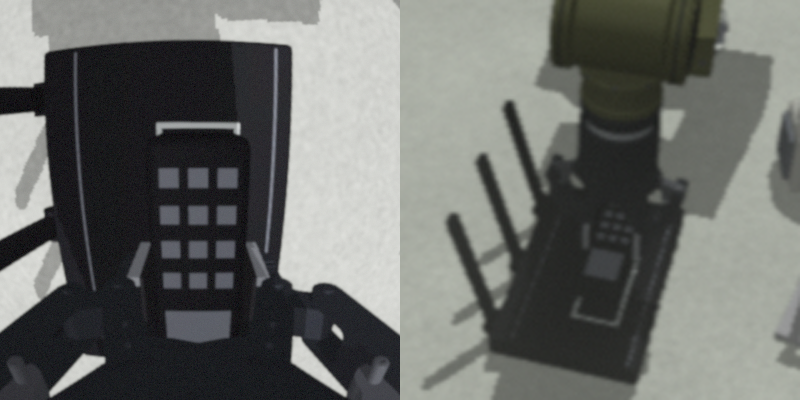

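The outline's end (columns 156–240) is centred with the handset (columns 148–250) in the wrist view. I'll check the lengthwise offset and the height.

```bash
python3 - <<'E'
from h import *
W=load('wrist7'); g=cv2.cvtColor(W['pixels'],cv2.COLOR_RGB2GRAY)
print(g[118:162:1,[312,317,324]].T.tolist())
print(g[150,264:276].tolist(),g[150,364:376].tolist(),g[126,270:282].tolist(),g[126,354:366].tolist())
a=np.radians(-4.8);u=np.array([np.cos(a),np.sin(a)])
for row,z in((122.5,.034),(126.5,.034),(134,.0868),(136,.0868),(138,.0868),(134,.0628),(138,.0628)):
    p=fonz(W,(318,row),z)[0,:2]; print(row,z,p,p@u)
print('tcp',np.array([.4856,.0343])@u,'pad',np.array([.485,.0335])@u)
E
```

```text
[[32, 18, 26, 66, 111, 147, 161, 164, 160, 143, 98, 45, 27, 20, 24, 23, 10, 18, 7, 19, 19, 22, 24, 32, 21, 22, 26, 22, 23, 29, 30, 25, 22, 21, 24, 26, 27, 27, 23, 20, 26, 23, 30, 31], [28, 28, 30, 63, 110, 144, 161, 163, 160, 141, 96, 40, 29, 25, 29, 19, 19, 19, 22, 16, 16, 19, 21, 24, 24, 27, 29, 29, 24, 34, 25, 24, 23, 27, 23, 33, 26, 24, 27, 32, 29, 26, 29, 23], [26, 32, 32, 64, 108, 145, 160, 164, 163, 144, 95, 44, 30, 27, 20, 26, 18, 15, 18, 22, 19, 19, 25, 19, 29, 25, 23, 25, 23, 16, 31, 30, 31, 19, 25, 28, 27, 21, 21, 31, 32, 23, 28, 27]]
[22, 24, 19, 23, 19, 24, 21, 24, 22, 19, 32, 32] [21, 23, 21, 16, 23, 23, 29, 40, 43, 41, 46, 41] [29, 20, 23, 31, 39, 79, 130, 157, 167, 165, 167, 166] [162, 166, 177, 198, 204, 184, 128, 65, 45, 44, 42, 41]
122.5 0.034 [0.4191 0.0393] 0.4143578598364099
126.5 0.034 [0.4214 0.0391] 0.4166464136699909
134 0.0868 [0.4216 0.039 ] 0.41683189989292946
136 0.0868 [0.4224 0.039 ] 0.4176379375380007
138 0.0868 [0.4232 0.0389] 0.4184448546351947
134 0.0628 [0.4234 0.0389] 0.4187022216524561
138 0.0628 [0.4254 0.0387] 0.4206273603074807
tcp 0.48102678242526087 pad 0.48049582898437704
```

```bash
python3 - <<'E'
from h import *
W=load('wrist7'); g=W['pixels'].astype(float).mean(2)
print(g[128:165,290:345].mean(1).round(1).tolist())
S=load('scene7'); h=cv2.resize(S['pixels'][190:255,320:365],None,fx=8,fy=8,interpolation=cv2.INTER_CUBIC); cv2.imwrite('pics/s7z.png',cv2.convertScaleAbs(h,alpha=2.2)[:,:,::-1])
W6=load('wrist6'); g=W6['pixels'].astype(float).mean(2); print(g[128:165,290:345].mean(1).round(1).tolist())
E
```

```text
[100.8, 48.4, 27.1, 25.8, 23.3, 20.1, 17.5, 17.4, 19.8, 18.8, 19.7, 21.7, 22.1, 22.5, 23.3, 24.4, 24.7, 25.5, 24.8, 26.8, 27.2, 26.3, 26.8, 26.9, 27.1, 27.6, 27.7, 27.1, 26.7, 27.0, 26.9, 26.8, 26.3, 27.0, 26.1, 26.6, 27.1]
[52.9, 53.0, 53.0, 50.4, 43.7, 32.7, 21.3, 17.5, 17.8, 18.2, 19.7, 20.5, 20.6, 21.7, 21.5, 23.5, 24.9, 24.8, 25.4, 26.0, 25.7, 25.9, 26.3, 26.2, 26.0, 26.1, 27.0, 26.5, 26.3, 26.0, 26.7, 26.3, 25.6, 26.1, 26.2, 25.6, 26.3]
```

View pics/s7z.png

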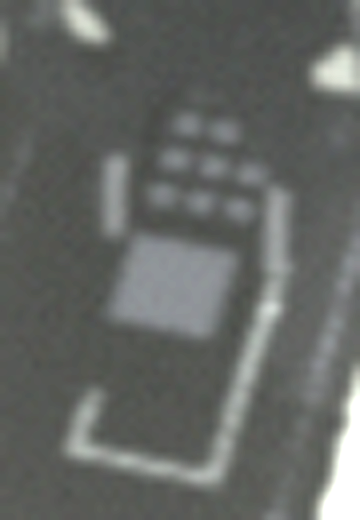

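The scene zoom shows the handset along the outline, level and clear of it. It needs about 9 mm lower and 1.5 mm back lengthwise.

apply_moves(
  series=[
    {"delta_pos": [-0.0005, 0, -0.003], "spin": 0, "fingers": -1},
    {"delta_pos": [-0.001, 0, -0.006], "spin": 0, "fingers": -1},
    {"delta_pos": [-0.0015, 0, -0.0085], "spin": 0, "fingers": -1},
    {"delta_pos": [-0.0015, 0, -0.0088], "spin": 0, "fingers": -1},
    {"delta_pos": [-0.0015, 0, -0.0088], "spin": 0, "fingers": -1},
    {"delta_pos": [-0.0015, 0, -0.0088], "spin": 0, "fingers": -1},
    {"delta_pos": [-0.0015, 0, -0.0088], "spin": 0, "fingers": -1},
  ],
)

```text
time_s: 17.57
ee_pos: [0.4836, 0.0342, 0.0751]
ee_rot: [-3.142, 0.0, 3.06]
force: [0.2, 0.6, -1.8]
gripper_width: 0.0427
grasp_force: 58.7
```

apply_moves(
  series=[
    {"delta_pos": [0, 0, 0], "spin": 0, "fingers": -1},
    {"delta_pos": [0, 0, 0], "spin": 0, "fingers": -1},
    {"delta_pos": [0, 0, 0], "spin": 0, "fingers": -1},
    {"delta_pos": [0, 0, 0], "spin": 0, "fingers": -1},
  ],
)

```text
time_s: 17.9
ee_pos: [0.4836, 0.0343, 0.0751]
ee_rot: [3.142, 0.0, 3.06]
force: [0.5, -0.3, -2.5]
gripper_width: 0.0429
grasp_force: 58.7
```

```bash
python3 - <<'E'
from h import *
from rig import observe, eyes
s=observe(); print(s['ee_pos'],s['ee_rot'],s['time_s'],s['grasp_force'],s['force'],s['joints'])
W=eyes.camera('wrist'); g=W['pixels'].astype(float).mean(2)
print(g[118:142,290:345].mean(1).round(0).tolist(), g[126,266:286].round(),g[126,350:370].round())
T=eyes.camera('top'); S=eyes.camera('scene'); S4=load('scene4')
# headset still hanging? mug/planter/tape unmoved?
for n,(x0,y0,x1,y1) in dict(rail=(410,190,515,290),mug=(190,170,235,220),planter=(245,285,295,335),tape=(335,315,412,365)).items():
    print(n,np.abs(S['pixels'][y0:y1,x0:x1].astype(float)-S4['pixels'][y0:y1,x0:x1]).mean())
E
```

```text
[0.4836 0.0343 0.0751] [3.1416 0.0002 3.0598] 17.9 58.68316411972046 [ 0.5469 -0.3303 -2.4558] [-0.0401 -0.0652  2.1553  0.      1.0513 -1.5291]
[26.0, 26.0, 26.0, 27.0, 25.0, 26.0, 30.0, 50.0, 92.0, 132.0, 155.0, 164.0, 165.0, 158.0, 134.0, 89.0, 42.0, 21.0, 19.0, 18.0, 19.0, 21.0, 21.0, 22.0] [23. 24. 24. 26. 27. 20. 31. 35. 52. 69. 76. 79. 81. 83. 82. 82. 81. 83.
 85. 87.] [68. 72. 65. 67. 68. 64. 64. 66. 66. 77. 90. 92. 73. 54. 44. 45. 44. 41.
 45. 46.]
rail 7.46415873015873
mug 6.802814814814814
planter 7.454
tape 12.376623376623376
```

```bash
python3 -c "
from rig import robot
print(robot.finish_job())"
```

```text
the job is handed in; nothing more can be done
None
```

The headset hangs over the rail with one cup down each side, and I handed the job in with the handset held level about 19 mm above the pairing outline, lined up with it to within about 2 mm. That took about 18 s of robot time, and no result came back when I handed it in.

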